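# Free the jammed polishing stones

## Task

The three polishing stones have jammed in the neck of the tilted bottle on the dispensing stand. Tap the side of the bottle with light, brisk raps of the fingers until all three have dropped out into the white tray, without touching the stones or the lamp that hangs low over the bottle, and leave the tray and the other things on the bench where they are.

Things in the scene. Friction and masses are not known exactly. Their poses are not given: they have to be found in the camera images.
- stand: grey steel dispensing stand, fixed; origin on the bench. Base plate: x -75 to 75, y -180 to 45 mm. Its y runs level from the bottle's base end, near the robot, towards the mouth, away from the robot (give or take 22 degrees); its +x side looks to the robot's right. A rear post clamps the bottle's base; a 130 mm wide saddle bar carries its shoulder, 98 mm along the bottle
- bottle: clear plastic bottle 215 mm long, 0.3 kg: body 90 mm across for 105 mm, tapered shoulder, from 145 mm on a neck 49 mm across with a 41 mm bore. Origin: centre of its base, 172 mm above the bench; z along its axis to the mouth, 23 degrees below level; x level across it, like the stand's x; y downward. Clamped by the base, it cannot be lifted out. A blow over 110 N would crack it
- bottle_mid (a point): point on the axis 70 mm from the base, 145 mm above the bench: where to rap. The flank is 45 mm from it to either side along the bottle's x, free to touch from 30 to 85 mm along the bottle. Pushed along x here, the bottle swings level about its base on a rubber bush and springs back: about 11 N for 7 mm, hard stop (the saddle's lips) at 14 mm
- bottle_mouth (a point): centre of the open mouth, on the axis 215 mm from the base, 88 mm above the bench
- stone1: orange polishing stone, one of three alike: rounded square slice 28 x 28 x 18 mm, 34 g; origin at its centre, z along the 18 mm. Lodged by friction in the neck, seen through it, nearest the mouth, 199 mm along the bottle's axis. A slow push on the bottle does not free it; a brisk rap (0.2 m/s, 7 mm past first touch) shakes it 1 to 10 mm down the neck, until it tips out of the mouth into the tray
- stone2: orange polishing stone, one of three alike: rounded square slice 28 x 28 x 18 mm, 34 g; origin at its centre, z along the 18 mm. Lodged by friction in the neck, seen through it, in the middle, 179 mm along the bottle's axis. A slow push on the bottle does not free it; a brisk rap (0.2 m/s, 7 mm past first touch) shakes it 1 to 10 mm down the neck, until it tips out of the mouth into the tray
- stone3: orange polishing stone, one of three alike: rounded square slice 28 x 28 x 18 mm, 34 g; origin at its centre, z along the 18 mm. Lodged by friction in the neck, seen through it, innermost, 159 mm along the bottle's axis. A slow push on the bottle does not free it; a brisk rap (0.2 m/s, 7 mm past first touch) shakes it 1 to 10 mm down the neck, until it tips out of the mouth into the tray
- tray: white open catch tray with a dark blue felt floor, 200 (x) x 180 (y) x 35 mm high, walls 4 mm, floor 7 mm, 0.9 kg, standing loose under the mouth; origin at the centre of its underside
- lamp: white bench lamp, fixed, turned about like the stand; origin on the bench under its head. The head is a level slab over the bottle: x -55 to 55, y -160 to 60 mm, underside 273, top 331 mm above the bench. A tool held upright beside the bottle would run into it: lean the tool outward, away from the bottle. Post 22 mm thick at x -155, y -30 mm (the robot's left), so the right side is free
- cap: bystander: the bottle's black ribbed screw cap, 58 mm across, 24 mm high, lying on the bench; origin at the centre of its underside
- oil_jar: bystander: closed jar with a red lid, 64 mm across, 110 mm high; origin at the centre of its underside
- scale: bystander: black bench scale 150 x 170 mm, 50 mm high with its round steel pan; origin at the centre of its underside

How it is judged:
By the outcome, as a careful person would: the job done as asked, in the order asked, and still so for the second after the job is handed in, with the robot touching nothing.
It also fails if it takes over 48 s, if anything falls off the work surface, if the arm or the gripper's body presses on something with over 40 N, if the wrist force passes 120 N, or if a joint passes its speed limit or range.

## Robot

A 6-joint arm with a two-finger parallel gripper is mounted at the origin on the work surface. World frame = base frame: x ahead of the robot, y to its left, z up, the work surface at z = 0. Lengths are in m, angles in rad, forces in N, time in s.
With the tool pointing down it reaches from about 0.425 to 0.95 m from the base axis. Payload 3.5 kg.
Tool frame: the origin (TCP) lies on the centre line of the jaws, within the pads' length; the fingertips stand 8 mm ahead of it and the grasp point (between the pads) lies 11 mm behind it; z points along the fingers, y is the line along which they close (so a half turn about z gives the same grasp; the last joint's range is limited). The gripper opens to 85 mm and grips with 20 to 120 N. Pads are 22 mm wide; open, the fingers measure 114 mm over their backs; the gripper's body (76 mm by 85 mm) begins 54 mm behind the grasp point. The pads swing forward as they close: fully open they stand 13 mm farther back than shut.
Start: joints at [-1.492, 0.286, 1.577, -0, 1.279, -0.15], TCP at [0.153, -0.657, 0.239] pointing down, gripper open.
Joint ranges: [-2.77, 2.77], [-0.9, 2.22], [0.21, 2.48], [-1.53, 4.67], [0.24, 2.81], [-2.84, 2.84]. Speed limits (rad/s): [2.79, 2.79, 3.14, 3.14, 3.14, 3.14].

## Interface

Orientations are given as a unit quaternion [x, y, z, w].
In Python, from plant import ctrl gives the robot as it stands. The module is installed in compiled form; this text tells all that it offers.
- The arm moves only by the tool send_rows, never from a script. Its argument "steps" is a list of rows, each a list of 5 numbers: the shift along the tool's x, y, z in m, then the turn about the tool's z in degrees, then the opening, from -1 (shut) to 1 (fully open). A call has 1 to 12 rows; each row is the pose to reach, as a shift and turn from the pose commanded when the call began, along the tool's axes at that moment; what a row does not reach only later rows make up. A row lasts 1/10 s, in which the tool goes at most 50 mm and 8.59 degrees, less where a joint would pass 70% of its speed; a pose out of reach is approached as far as the arm can. A call with a gripper value outside its range is refused whole. The fingers move at their own pace and stop on an object; "squeeze" is the grip in N (left out, the last holds). Time passes only in rows, so rows that repeat a pose let the fingers close. It gives the time, the measured TCP pose, the force, the opening and the grip force at its end, in the units of the state.
- ctrl.get_state(): the state, without advancing time (a new reading comes with each control period).
- ctrl.read_camera(name): name is "scene" or "side" or "wrist"; returns the picture (384x512x3 uint8, red, green, blue); there is no depth.
- ctrl.calibration(name): a dict with "intrinsics" (3x3 intrinsics, pixels), "extrinsics" (4x4, takes a point from world to camera coordinates); the wrist camera has in their place "tool_from_camera" (4x4, takes a point from camera to tool coordinates, whose origin is the TCP and whose axes are the flange's). Camera axes: x right, y up, looking along -z (the intrinsics and any distortion apply to the point x, -y, -z); pixel columns grow to the right and rows downward; lengths in m; the calibration is good to about 2 mm. A picture is of the moment at which its call begins: read the wrist's pose just before it. calibration takes no time and is no camera call.
- ctrl.sign_off(): hands the job in; it is judged then, once.
The state is a dict: "time": time; "qpos": joint angles; "dq": joint speeds; "joint_efforts": joint torques, N m; "eef_pos": TCP position; "tcp_rot": TCP orientation; "contact_force": force on the tool from outside, world axes, zero at the start; "wrist_torque": the same for the moment, N m; "opening": opening from 0.0 (shut) to 1.0 (fully open); "finger_force": force on a finger pad.
Only numpy, scipy, OpenCV 4.12 (cv2) and the standard library are available. Lean on these libraries where they do the work, as an engineer would, in place of code of your own. Each camera call takes 0.05 s, during which the arm holds its last target. There are 200 camera calls.

## Working session

There is one attempt and no reset: what is moved stays moved. The work goes in short steps, Python scripts to look and compute and a tool call to move; the robot and the scene stay as the last step left them, time stands still between calls to the robot, and variables do not carry over. Pictures are saved under pics/ and viewed, at most 10 in all, crops included, and the job is handed in when it is done.

Besides the shell and the picture viewer there is one more tool, called after "Emit:" as name(argument=value, ...) on one line, values as JSON. send_rows: Moves the arm, as the interface text tells. Its arguments: {"type":"object","properties":{"steps":{"type":"array","items":{"type":"array","items":{"type":"number"}}},"squeeze":{"type":"number"}},"required":["steps"]}

```bash
mkdir -p pics; cat > h.py <<'E'
import numpy as np,cv2
from plant import ctrl
from scipy.spatial.transform import Rotation as R
def cal(n):
    c=ctrl.calibration(n); return np.array(c['intrinsics']),np.array(c['extrinsics']),c
def proj(n,P):
    K,E,_=cal(n); p=(E[:3,:3]@np.atleast_2d(P).T).T+E[:3,3]
    p=p*[1,-1,-1]; q=(K@p.T).T; return q[:,:2]/q[:,2:]
def ray(n,uv):
    K,E,_=cal(n); d=np.linalg.inv(K)@[uv[0],uv[1],1]; d=d*[1,-1,-1]
    return -E[:3,:3].T@E[:3,3],E[:3,:3].T@d
def plane(n,uv,z):
    o,d=ray(n,uv); return o+d*(z-o[2])/d[2]
E
python3 - <<'E'
from h import *
for n in('scene','side'):
    im=ctrl.read_camera(n); cv2.imwrite(f'pics/{n}0.png',im[:,:,::-1])
    c=ctrl.calibration(n); print({k:np.round(v,3).tolist() if not isinstance(v,str) else v for k,v in c.items()})
s=ctrl.get_state(); print(s)
E
```

```text
{'intrinsics': [[433.566, 0.0, 249.421], [0.0, 433.566, 188.13], [0.0, 0.0, 1.0]], 'extrinsics': [[0.64, 0.768, -0.008, -0.449], [-0.509, 0.432, 0.744, 0.199], [0.575, -0.472, 0.668, -1.662], [0.0, 0.0, 0.0, 1.0]]}
{'intrinsics': [[412.468, 0.0, 262.437], [0.0, 412.468, 188.763], [0.0, 0.0, 1.0]], 'extrinsics': [[-0.936, 0.352, -0.008, 0.521], [-0.338, -0.893, 0.297, 0.237], [0.098, 0.28, 0.955, -1.137], [0.0, 0.0, 0.0, 1.0]]}
{'time': 0.1, 'qpos': array([-1.49202271e+00,  2.87120144e-01,  1.57804339e+00,  7.60681720e-06,
        1.27861298e+00, -1.49998506e-01]), 'dq': array([ 0.00071232, -0.00230574, -0.00269225, -0.0005831 ,  0.00028931,
        0.00092632]), 'joint_efforts': array([ 1.33353122e-03, -4.07297230e+01, -2.93698686e+01, -1.10156141e-04,
        3.42768370e-03,  6.73292488e-08]), 'eef_pos': array([ 0.15306273, -0.65681649,  0.23804985]), 'tcp_rot': array([ 9.93464578e-01,  1.14135622e-01,  4.25168278e-05, -1.09110932e-03]), 'contact_force': array([0.92687631, 0.33235516, 0.37973192]), 'wrist_torque': array([0.01208353, 0.00168597, 0.00338091]), 'finger_force': 0.0, 'opening': 0.9986909836267076}
```

View pics/scene0.png

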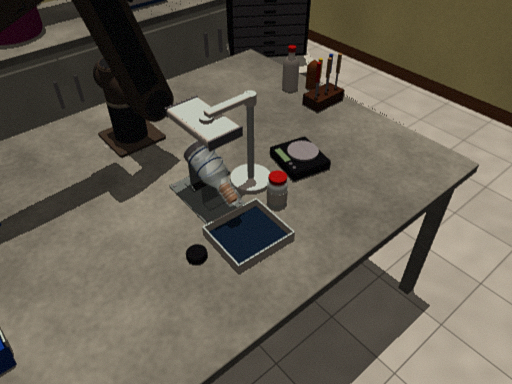

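View pics/side0.png

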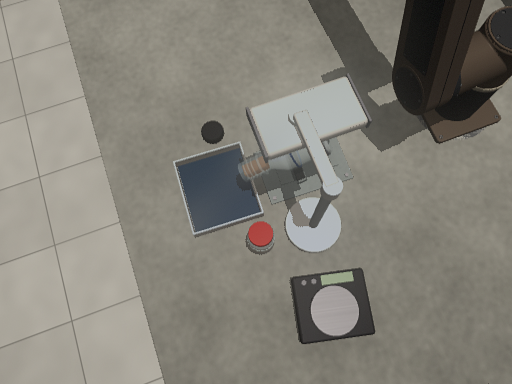

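The scene view shows the bottle near (215,175) under the lamp slab, with the tray at (248,235). The side view from above shows the slab corners at about (248,108), (348,78), (368,123) and (268,158), and the neck with its stones at (255,166). I'll enlarge both for accurate picks.

```bash
python3 - <<'E'
from h import *
a=cv2.imread('pics/side0.png')[65:215,230:380]; b=cv2.imread('pics/scene0.png')[80:230,150:300]
m=np.hstack([cv2.resize(x,(400,600)[:0] or (400,400),interpolation=cv2.INTER_CUBIC) for x in(a,b)])
m=cv2.convertScaleAbs(m,alpha=1.3,beta=15)
cv2.imwrite('pics/z0.png',m)
print(proj('side',[[.153,-.657,.239]]),proj('scene',[[.153,-.657,.239]]))
E
```

```text
[[ 317.98749835 -133.69606354]] [[-87.38166238 182.47916775]]
```

View pics/z0.png

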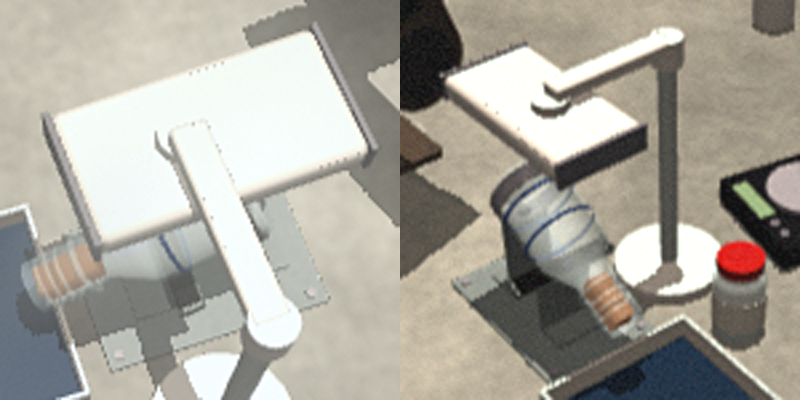

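The enlargement shows the slab corners, the bottle neck and mouth (side about (241,172), scene about (240,202)), and the stand plate corner. Next I'll compute the poses.

```bash
python3 - <<'E'
from h import *
f=lambda x,y:(230+x/2.6667,65+y/2.6667)
print('lamp top corners');L=[]
for p in [(45,115),(313,25),(376,150),(100,250)]:
    q=plane('side',f(*p),.331);L.append(q);print(q.round(3))
L=np.array(L);print([np.linalg.norm(L[i]-L[i-1]).round(3) for i in range(4)],L.mean(0))
print('mouth',plane('side',f(28,285),.088),plane('scene',(240,202),.088))
print('plate',[plane('side',f(*p),.006).round(3) for p in[(113,370),(330,298)]])
for n in('side','scene'):
    im=cv2.imread(f'pics/{n}0.png');h=cv2.cvtColor(im,cv2.COLOR_BGR2HSV)
    # orange stones
    m=((h[...,0]>3)&(h[...,0]<18)&(h[...,1]>70)&(h[...,2]>110)).astype(np.uint8)
    nn,l,s,c=cv2.connectedComponentsWithStats(m)
    for i in range(1,nn):
        if s[i,4]>25: print(n,'orange',s[i],c[i],plane(n,c[i],.172-.39*.179))
    b=((h[...,0]>100)&(h[...,0]<125)&(h[...,1]>80)&(h[...,2]<90)).astype(np.uint8)
    nn,l,s,c=cv2.connectedComponentsWithStats(b)
    i=1+np.argmax(s[1:,4]); cnt=np.argwhere(l==i)[:,::-1].astype(np.float32)
    r=cv2.boxPoints(cv2.minAreaRect(cnt)); print(n,'felt',s[i],[plane(n,p,.007).round(3)[:2].tolist() for p in r],plane(n,c[i],.007).round(3))
E
```

```text
lamp top corners
[ 0.581 -0.013  0.331]
[ 0.377 -0.012  0.331]
[0.377 0.094 0.331]
[0.581 0.095 0.331]
[np.float64(0.108), np.float64(0.204), np.float64(0.106), np.float64(0.204)] [0.47856809 0.04089127 0.331     ]
mouth [0.61813896 0.01483529 0.088     ] [0.62323849 0.03043337 0.088     ]
plate [array([0.566, 0.095, 0.006]), array([0.343, 0.102, 0.006])]
side felt [179 171   1   1   1] [[0.762, -0.073], [0.762, -0.073], [0.762, -0.073], [0.762, -0.073]] [ 0.762 -0.073  0.007]
scene orange [220 182  17  18 133] [228.66165414 190.94736842] [0.57689595 0.02541541 0.10219   ]
scene felt [ 210  207   77   56 2190] [[0.594, -0.065], [0.592, 0.153], [0.75, 0.1], [0.741, -0.098]] [0.676 0.014 0.007]
```

```bash
python3 - <<'E'
from h import *
f=lambda x,y:(230+x/2.6667,65+y/2.6667)
g=lambda x,y:(150+(x-400)/2.6667,80+y/2.6667)
def tri(a,b):
    o1,d1=ray('side',a);o2,d2=ray('scene',b)
    A=np.c_[d1,-d2];t=np.linalg.lstsq(A,o2-o1,rcond=None)[0]
    p,q=o1+d1*t[0],o2+d2*t[1];return ((p+q)/2).round(4),round(float(np.linalg.norm(p-q)),4)
# rear-right, rear-left, front-left,front-right
S=[(45,115),(313,25),(376,150),(100,250)]
C=[(558,163),(445,75),(528,44),(647,127)]
for s,c in zip(S,C): print(tri(f(*s),g(*c)),plane('scene',g(*c),.331).round(3))
print('mouth',tri(f(28,285),g(640,325)))
print('stones',tri(f(68,276),(228.7,190.9)))
print('plate corner scene',plane('scene',g(455,283),.006))
print('cam',[ray(n,(0,0))[0].round(3) for n in('side','scene')])
E
```

```text
(array([ 0.5766, -0.0266,  0.3054]), 0.0007) [ 0.606 -0.046  0.331]
(array([ 0.3662, -0.0247,  0.3053]), 0.0019) [ 0.406 -0.044  0.331]
(array([0.3645, 0.0835, 0.3014]), 0.0022) [0.41  0.056 0.331]
(array([0.5761, 0.0834, 0.2987]), 0.0005) [0.614 0.054 0.331]
mouth (array([0.6238, 0.0224, 0.0968]), 0.013)
stones (array([0.5818, 0.0243, 0.1056]), 0.004)
plate corner scene [ 0.34735459 -0.04495802  0.006     ]
cam [array([0.679, 0.346, 1.019]), array([ 1.345, -0.525,  0.959])]
```

Emit:
send_rows(steps=[[0.44,-0.365,0,15,1],[0.44,-0.365,0,15,1],[0.44,-0.365,0,15,1],[0.44,-0.365,0,15,1],[0.44,-0.365,0,15,1],[0.44,-0.365,0,15,1],[0.44,-0.365,0,15,1],[0.44,-0.365,0,15,1],[0.44,-0.365,0,15,1],[0.44,-0.365,0,15,1],[0.44,-0.365,0,15,1],[0.44,-0.365,0,15,1]])

```text
time: 1.3
eef_pos: [0.5002, -0.1986, 0.2389]
tcp_rot: [1.0, -0.015, -0.0, -0.001]
contact_force: [0.1, -1.0, 0.2]
opening: 1.0
finger_force: 0.0
```

```bash
python3 - <<'E'
from h import *
s=ctrl.get_state(); print(s['time'],s['eef_pos'].round(4),R.from_quat(s['tcp_rot']).as_matrix().round(3).tolist(),s['qpos'].round(3),s['contact_force'].round(2))
a=[ctrl.read_camera(n)[:,:,::-1] for n in('scene','side')]
cv2.imwrite('pics/s1.png',np.hstack([cv2.resize(a[0][0:260,60:320],(400,400)),cv2.resize(a[1][0:200,200:400],(400,400))]))
np.save('a1.npy',a)
E
```

```text
1.3 [ 0.5002 -0.1986  0.2389] [[1.0, -0.029, -0.0], [-0.029, -1.0, 0.001], [-0.0, -0.001, -1.0]] [-5.670e-01 -1.600e-02  1.913e+00  1.000e-03  1.245e+00  1.033e+00] [ 0.11 -1.04  0.17]
```

View pics/s1.png

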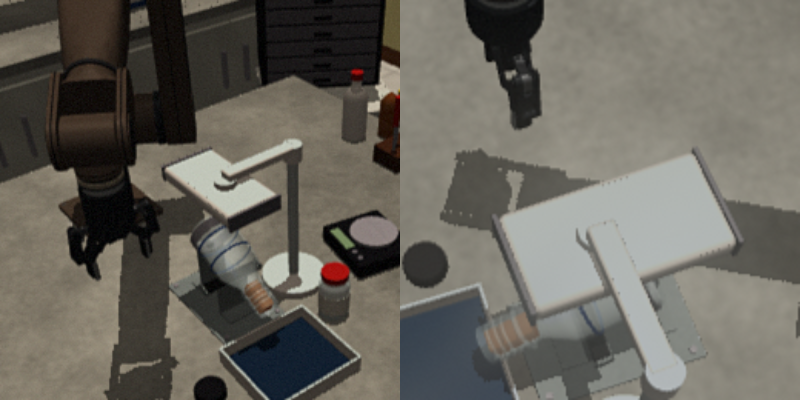

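The arm is beside the bottle. The gripper body hangs under the brown wrist housing at (92,130) in the left crop. The forearm's lower end is at (180,142), which will pass over the lamp, so I'll check its height.

```bash
python3 - <<'E'
from h import *
for z in np.arange(.2,.56,.04):
    for nm,b in(('axis',(.5,-.199)),('fore',(.554,-.114))):
        p=proj('scene',[[*b,z]])[0]; print(nm,round(z,2),((p-[60,0])*400/260).round(0),end='  ')
    q=proj('side',[[.5,-.199,z]])[0]; print('side',((q-[200,0])*2).round(0))
# widths per px at axis
print(proj('scene',[[.5,-.199,.3],[.5,-.099,.3]])*400/260)
E
```

```text
axis 0.2 [127. 286.]  fore 0.2 [185. 280.]  side [109. 114.]
axis 0.24 [122. 268.]  fore 0.24 [183. 262.]  side [108.  92.]
axis 0.28 [118. 249.]  fore 0.28 [180. 244.]  side [107.  68.]
axis 0.32 [113. 229.]  fore 0.32 [177. 224.]  side [106.  43.]
axis 0.36 [109. 209.]  fore 0.36 [174. 204.]  side [105.  14.]
axis 0.4 [104. 187.]  fore 0.4 [170. 182.]  side [104. -17.]
axis 0.44 [ 98. 164.]  fore 0.44 [167. 159.]  side [102. -51.]
axis 0.48 [ 93. 140.]  fore 0.48 [163. 135.]  side [101. -89.]
axis 0.52 [ 87. 114.]  fore 0.52 [159. 110.]  side [  99. -132.]
[[208.10686411 239.36926209]
 [260.93720413 215.87644757]]
```

```bash
python3 - <<'E'
from h import *
f=lambda x,y:(230+x/2.6667,65+y/2.6667)
g=lambda x,y:(150+(x-400)/2.6667,80+y/2.6667)
def tri(a,b):
    o1,d1=ray('side',a);o2,d2=ray('scene',b)
    A=np.c_[d1,-d2];t=np.linalg.lstsq(A,o2-o1,rcond=None)[0]
    p,q=o1+d1*t[0],o2+d2*t[1];return ((p+q)/2).round(4),round(float(np.linalg.norm(p-q)),4)
print('post top',tri(f(272,318),g(672,38)))
print('stem start',tri(f(188,132),g(556,90)))
# top of gripper/forearm silhouettes at current pose from scene: lateral widths
# lateral dir at wrist for q1=-.567
l=np.array([.537,.843,0]);b=np.array([.5,-.199,0])
for z in(.42,.5):
  for t in(-.06,0,.06,.1,.16): print(z,t,(proj('scene',[b+t*l+[0,0,z]])[0]-[60,0])*400/260)
E
```

```text
post top (array([0.4943, 0.1817, 0.3295]), 0.0067)
stem start (array([0.4913, 0.0322, 0.3233]), 0.0026)
0.42 -0.06 [ 60.11612495 178.83240114]
0.42 0 [101.03711844 175.78043093]
0.42 0.06 [141.52468771 172.76078637]
0.42 0.1 [168.27899788 170.76539597]
0.42 0.16 [208.05934415 167.79849753]
0.5 -0.06 [ 46.49722789 130.35354467]
0.5 0 [ 89.80610846 127.40187683]
0.5 0.06 [132.63050884 124.4832282 ]
0.5 0.1 [160.91495311 122.55553384]
0.5 0.16 [202.94976314 119.69069885]
```

Emit:
send_rows(steps=[[-0.024,-0.03,0.045,0,1],[-0.024,-0.05,0.08,0,1],[-0.024,-0.073,0.103,0,1],[-0.024,-0.073,0.103,0,1],[-0.024,-0.073,0.103,0,1]])

```text
time: 1.9
eef_pos: [0.4771, -0.1291, 0.1364]
tcp_rot: [1.0, -0.016, -0.0, 0.0]
contact_force: [0.2, 0.2, 0.3]
opening: 1.0
finger_force: 0.0
```

```bash
python3 - <<'E'
from h import *
s=ctrl.get_state(); print(s['time'],s['eef_pos'].round(4),s['qpos'].round(3),s['contact_force'].round(2))
a=[ctrl.read_camera(n)[:,:,::-1] for n in('scene','side')]
x=np.hstack([cv2.resize(a[0][60:220,120:280],(400,400),interpolation=2),cv2.resize(a[1][20:180,220:380],(400,400),interpolation=2)])
cv2.imwrite('pics/s2.png',cv2.convertScaleAbs(x,alpha=1.5,beta=25))
for z in(.136,.2,.273,.303): print(z,(proj('scene',[[.478,-.125,z]])[0]-[120,60])*2.5,(proj('side',[[.478,-.125,z]])[0]-[220,20])*2.5)
E
```

```text
1.9 [ 0.4771 -0.1291  0.1364] [-4.700e-01 -1.000e-03  2.099e+00 -1.000e-03  1.044e+00  1.134e+00] [0.23 0.18 0.28]
0.136 [113.13542449 318.37807884] [136.15927867 186.7253884 ]
0.2 [105.10960196 275.08824964] [137.59194498 150.37322493]
0.273 [ 95.22368725 221.76542102] [139.47339238 102.63378719]
0.303 [ 90.9125797  198.51208981] [140.33758164  80.70603683]
```

View pics/s2.png

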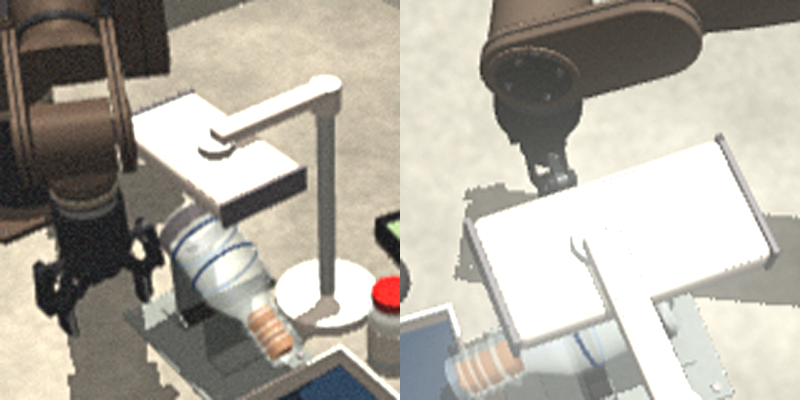

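Left crop: the inner finger is at (150,265) and the flank at (170,250), with a visible gap. The housing and forearm plate stand above the slab's level. I'll creep closer.

Emit:
send_rows(steps=[[0,-0.012,0,0,1],[0,-0.024,0,0,1],[0,-0.036,0,0,1],[0,-0.036,0,0,1],[0,-0.036,0,0,1]])

```text
time: 2.5
eef_pos: [0.4785, -0.0918, 0.1365]
tcp_rot: [1.0, -0.016, 0.0, 0.0]
contact_force: [0.0, -0.4, 0.1]
opening: 1.001
finger_force: 0.0
```

```bash
python3 - <<'E'
from h import *
s=ctrl.get_state(); print(s['time'],s['eef_pos'].round(4),s['contact_force'].round(2))
a=[ctrl.read_camera(n)[:,:,::-1] for n in('scene','side')]
x=np.hstack([cv2.resize(a[0][60:220,120:280],(400,400),interpolation=2),cv2.resize(a[1][20:180,220:380],(400,400),interpolation=2)])
cv2.imwrite('pics/s3.png',cv2.convertScaleAbs(x,alpha=1.5,beta=25))
E
```

```text
2.5 [ 0.4785 -0.0918  0.1365] [ 0.03 -0.39  0.08]
```

View pics/s3.png

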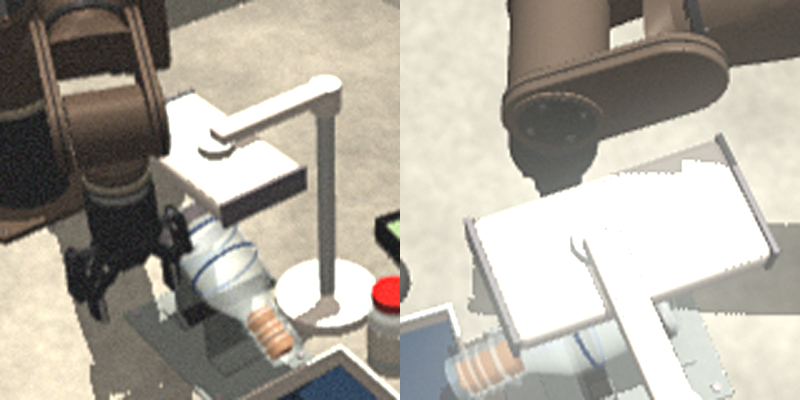

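Left crop: the finger is almost at the flank (175,250). The body still clears the slab edge in both views. I'll feel for first touch slowly.

Emit:
send_rows(steps=[[0,-0.004,0,0,1],[0,-0.008,0,0,1],[0,-0.01,0,0,1],[0,-0.01,0,0,1]])

```text
time: 3.0
eef_pos: [0.4788, -0.0821, 0.1363]
tcp_rot: [1.0, -0.016, -0.0, -0.0]
contact_force: [-0.3, 0.6, 0.5]
opening: 0.999
finger_force: 0.0
```

Emit:
send_rows(steps=[[0,-0.002,0,0,1],[0,-0.003,0,0,1],[0,-0.003,0,0,1]])

```text
time: 3.3
eef_pos: [0.4789, -0.0793, 0.1363]
tcp_rot: [1.0, -0.016, 0.0, -0.0]
contact_force: [-0.6, -0.8, -1.2]
opening: 1.0
finger_force: 0.0
```

Emit:
send_rows(steps=[[0,-0.002,0,0,1],[0,-0.003,0,0,1],[0,-0.003,0,0,1]])

```text
time: 3.6
eef_pos: [0.4792, -0.0766, 0.1364]
tcp_rot: [1.0, -0.016, 0.0, 0.0]
contact_force: [0.6, -1.5, -0.7]
opening: 1.001
finger_force: 0.7
```

Emit:
send_rows(steps=[[0,-0.001,0,0,1],[0,-0.002,0,0,1],[0,-0.002,0,0,1]])

```text
time: 3.9
eef_pos: [0.4796, -0.0752, 0.1366]
tcp_rot: [1.0, -0.016, 0.001, 0.001]
contact_force: [1.8, -4.4, -1.2]
opening: 1.001
finger_force: 2.3
```

Emit:
send_rows(steps=[[0,-0.001,0,0,1],[0,-0.002,0,0,1],[0,-0.002,0,0,1]])

```text
time: 4.2
eef_pos: [0.4801, -0.0742, 0.1367]
tcp_rot: [1.0, -0.016, 0.001, 0.002]
contact_force: [2.4, -7.4, -3.0]
opening: 0.997
finger_force: 3.6
```

```bash
python3 - <<'E'
from h import *
s=ctrl.get_state(); print(s['eef_pos'].round(4),s['contact_force'].round(2),s['wrist_torque'].round(2))
a=[ctrl.read_camera(n)[:,:,::-1] for n in('scene','wrist')]
x=np.hstack([cv2.resize(a[0][100:180,150:230],(400,400),interpolation=2),cv2.resize(a[1],(400,300))[np.r_[0:300,[299]*100]]])
cv2.imwrite('pics/s4.png',cv2.convertScaleAbs(x,alpha=1.6,beta=30))
E
```

```text
[ 0.4801 -0.0742  0.1367] [ 2.38 -7.43 -3.04] [-1.31 -0.37 -0.14]
```

View pics/s4.png

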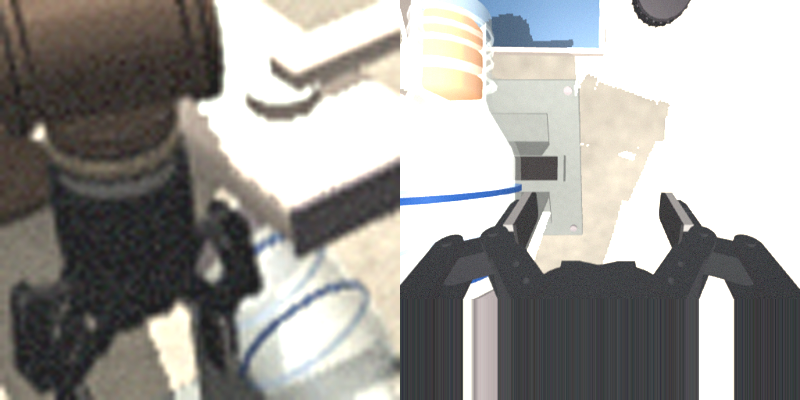

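The wrist view shows the bottle at left with the inner finger against its flank, the orange stones at (450,50), and clear space to the slab. Finger force confirms it's the finger touching, with first touch at TCP y of about -0.078. Now one trial rap.

Emit:
send_rows(steps=[[0,0.02,0,0,1],[0,0.034,0,0,1],[0,0.034,0,0,1],[0,0.014,0,0,1],[0,-0.004,0,0,1]])

```text
time: 4.8
eef_pos: [0.4807, -0.0705, 0.1369]
tcp_rot: [1.0, -0.017, 0.002, 0.003]
contact_force: [6.4, -22.9, 5.3]
opening: 0.995
finger_force: 2.2
```

```bash
cat > st.py <<'E'
from h import *
import sys
s=ctrl.get_state(); print(s['time'],s['eef_pos'].round(4),s['contact_force'].round(1))
im=ctrl.read_camera('scene')[:,:,::-1].copy(); cv2.imwrite('pics/%s.png'%sys.argv[1],im)
h=cv2.cvtColor(im,cv2.COLOR_BGR2HSV)
m=((h[...,0]>3)&(h[...,0]<18)&(h[...,1]>70)&(h[...,2]>90)).astype(np.uint8); m[:, :190]=0;m[:,300:]=0;m[:160]=0
n,l,q,c=cv2.connectedComponentsWithStats(m)
print([(q[i].tolist(),c[i].round(1).tolist()) for i in range(1,n) if q[i,4]>15])
E
python3 st.py r1
```

```text
4.8 [ 0.4807 -0.0705  0.1369] [  6.4 -22.9   5.3]
[([224, 181, 19, 18, 156], [233.3, 189.1])]
```

```bash
python3 - <<'E'
from h import *
s=ctrl.get_state(); print(s['eef_pos'].round(4),s['contact_force'].round(2),s['wrist_torque'].round(2),s['finger_force'])
E
```

```text
[ 0.481  -0.0688  0.1377] [ -0.59 -14.17   1.69] [-1.92  0.36  0.15] 4.959058100357652
```

Emit:
send_rows(steps=[[0,0.024,0,0,1],[0,0.04,0,0,1],[0,0.04,0,0,1],[0,0.024,0,0,1],[0,0.004,0,0,1],[0,0.024,0,0,1],[0,0.04,0,0,1],[0,0.04,0,0,1]])

```text
time: 5.65
eef_pos: [0.4779, -0.1084, 0.1363]
tcp_rot: [1.0, -0.017, -0.0, -0.0]
contact_force: [1.1, -0.8, -0.1]
opening: 1.0
finger_force: 0.0
```

```bash
python3 st.py r2
```

```text
5.65 [ 0.4779 -0.1084  0.1363] [ 1.1 -0.8 -0.1]
[([223, 191, 14, 13, 92], [230.4, 196.9]), ([241, 225, 11, 9, 73], [245.9, 228.9])]
```

The first stone is out in the tray at pixel (246,229), and two remain in the neck near (230,197). More raps of the same size.

Emit:
send_rows(steps=[[0,-0.016,0,0,1],[0,-0.036,0,0,1],[0,-0.016,0,0,1],[0,0,0,0,1],[0,-0.016,0,0,1],[0,-0.036,0,0,1],[0,-0.016,0,0,1],[0,0,0,0,1],[0,0,0,0,1]])

```text
time: 6.6
eef_pos: [0.478, -0.1083, 0.1364]
tcp_rot: [1.0, -0.017, -0.0, -0.0]
contact_force: [-0.5, 0.3, -0.4]
opening: 1.001
finger_force: 0.0
```

```bash
python3 st.py r3
```

```text
6.6 [ 0.478  -0.1083  0.1364] [-0.5  0.3 -0.4]
[([225, 191, 12, 12, 63], [230.9, 196.4]), ([238, 215, 11, 9, 62], [243.0, 219.2]), ([241, 225, 11, 9, 74], [245.9, 229.0])]
```

Emit:
send_rows(steps=[[0,-0.016,0,0,1],[0,-0.036,0,0,1],[0,-0.016,0,0,1],[0,0,0,0,1],[0,-0.016,0,0,1],[0,-0.036,0,0,1],[0,-0.016,0,0,1],[0,0,0,0,1],[0,0,0,0,1]])

```text
time: 7.55
eef_pos: [0.478, -0.1082, 0.1363]
tcp_rot: [1.0, -0.017, -0.0, -0.0]
contact_force: [-0.0, 0.9, -0.5]
opening: 0.998
finger_force: 0.0
```

```bash
python3 st.py r4
```

```text
7.55 [ 0.478  -0.1082  0.1363] [-0.   0.9 -0.5]
[([227, 195, 11, 7, 36], [232.8, 198.1]), ([238, 215, 11, 9, 63], [243.0, 219.2]), ([241, 225, 11, 9, 75], [246.0, 229.0])]
```

Emit:
send_rows(steps=[[0,-0.016,0,0,1],[0,-0.036,0,0,1],[0,-0.016,0,0,1],[0,0,0,0,1],[0,-0.016,0,0,1],[0,-0.036,0,0,1],[0,-0.016,0,0,1],[0,0,0,0,1],[0,0,0,0,1]])

```text
time: 8.5
eef_pos: [0.478, -0.1082, 0.1364]
tcp_rot: [1.0, -0.017, 0.0, -0.0]
contact_force: [0.2, 1.1, 0.7]
opening: 0.998
finger_force: 0.0
```

```bash
python3 st.py r5
```

```text
8.5 [ 0.478  -0.1082  0.1364] [0.2 1.1 0.7]
[([238, 215, 11, 9, 60], [243.1, 219.3]), ([241, 225, 11, 9, 74], [245.9, 229.0]), ([224, 228, 8, 12, 67], [227.7, 233.9])]
```

All three appear to be down. I'll back off clear of everything and confirm with a picture.

Emit:
send_rows(steps=[[0,0.04,0,0,1],[0,0.08,0,0,1],[0,0.08,-0.04,0,1],[0,0.08,-0.06,0,1],[0,0.08,-0.06,0,1],[0,0.08,-0.06,0,1],[0,0.08,-0.06,0,1],[0,0.08,-0.06,0,1]])

```text
time: 9.35
eef_pos: [0.4746, -0.1873, 0.1946]
tcp_rot: [1.0, -0.016, -0.001, -0.001]
contact_force: [-0.4, 0.3, 0.4]
opening: 1.0
finger_force: 0.0
```

```bash
python3 st.py r6; python3 - <<'E'
from h import *
a=cv2.imread('pics/r6.png')[130:290,150:310];b=ctrl.read_camera('side')[70:230,160:320,::-1]
cv2.imwrite('pics/f.png',np.hstack([cv2.resize(x,(400,400)) for x in(a,b)]))
E
```

```text
9.35 [ 0.4746 -0.1873  0.1946] [-0.4  0.3  0.4]
[([238, 215, 11, 9, 63], [243.0, 219.2]), ([241, 225, 11, 9, 75], [246.0, 229.0]), ([223, 234, 7, 8, 50], [225.9, 237.5])]
```

View pics/f.png

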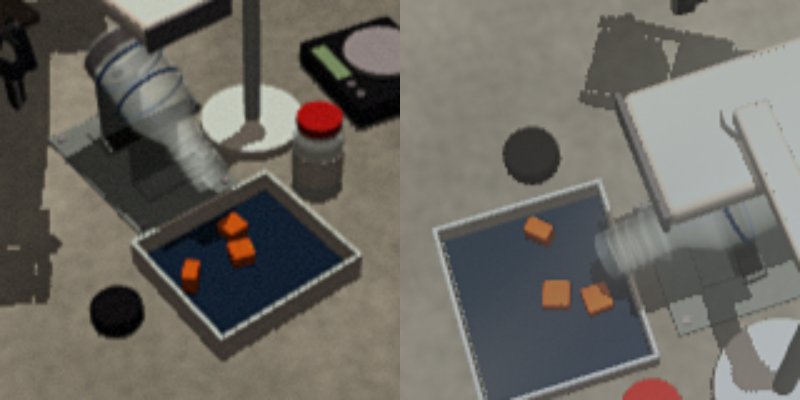

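The neck is empty. All three stones lie in the tray, at (232,225), (240,250) and (190,275) in the left crop, and the cap, jar, scale and tray look undisturbed.

```bash
python3 -c "
from plant import ctrl
print(ctrl.sign_off())"
```

```text
the job is handed in; nothing more can be done
None
```

All three stones were rapped out into the white tray and the job is handed in at about 9.4 s; the forces show no sign that the gripper touched the lamp, though its closest clearance was only a few millimetres and was never seen directly.

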